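Hook the sander onto the balancer

ROBOT

A 7-joint arm with a two-finger parallel gripper is mounted at the origin on a cart in front of the work surface, level with it; the furniture and walls round the work are solid. World frame = base frame: x ahead of the robot, y to its left, z up, the work surface at z = 0. Lengths are in m, angles in rad, forces in N, time in s.
With the tool pointing down it reaches from about 0.35 to 0.9 m from the base axis. Payload 19.9 kg.
Tool frame: the origin (TCP) lies at the very end of the fingers, on their centre line; the grasp point (between the pads) lies arm.tcp_to_grasp behind it (arm.tcp_to_grasp is the distance from the TCP to the grasp point, in m); z points along the fingers, y is the direction in which the jaws open and shut (so a half turn about z gives the same grasp; the last joint's range is limited). The gripper opens to 94 mm and grips with 3 to 60 N. Pads are 16 mm wide; open, the fingers measure 119 mm over their backs; the gripper's body (75 mm by 177 mm) begins 78 mm behind the grasp point.
Start: joints at [-1.353, 0.417, -0.01, 1.614, 0.005, 1.111, -0.053], TCP at [0.16, 0.604, 0.205] pointing down, gripper open.
Joint ranges: [-2.81, 2.81], [-0.39, 2.02], [-1.27, 1.25], [0.06, 2.57], [-1.19, 4.33], [0.19, 2], [-2.82, 2.82]. Speed limits (rad/s): [1.89, 1.89, 2.39, 2.39, 3.01, 3.01, 3.01].

INTERFACE

Orientations are given as a rotation vector (axis times angle).
In Python, from workcell import telemetry, vision, close_job, arm gives the robot as it stands.
- The arm moves only by the tool move_arm, never from a script. Its argument "deltas" is a list that holds one entry, the list of rows, each a list of 7 numbers: the shift along the tool's x, y, z scaled (see below), then the turn, a rotation vector about the tool's x, y, z scaled (see below), then the gripper command: -1 is fully open, 1 is shut, values between are in proportion. A call has 1 to 12 rows; each row shifts and turns the pose as measured when the row begins, along the tool's axes as they then stand; what a row does not reach is not made up. The controller multiplies each number of a shift by 4 cm and each number of a turn by 5 degrees. A row lasts 1/10 s, in which the tool goes at most 50 mm and 8.59 degrees, less where a joint would pass 70% of its speed; a pose out of reach is approached as far as the arm can. A call with a number of a shift or a turn outside -1 to 1 is refused whole. A call with a gripper value outside its range is refused whole. The fingers move at their own pace and stop on an object; "newtons" is the grip in N (left out, the last holds). Time passes only in rows, so rows that do not move let the fingers close. It gives the time, the measured TCP pose, the force and the opening at its end, in the units of the state.
- telemetry.sense(): the state, without advancing time (a new reading comes with each control period).
- vision.read_camera(name): name is "scene" or "top" or "wrist"; returns a dict with "image" (400x640x3 uint8, red, green, blue), "intrinsics" (3x3 intrinsics, pixels), "k1" (the pictures are not rectified: a ray, as slopes to the right and down, at radius r is drawn at 1 + k1 r^2 times it, then the intrinsics apply), "rvec" (rotation vector, rad) and "tvec" (3), from world to camera coordinates, as OpenCV has them; the wrist camera has in their place "T_tool_cam" (4x4, takes a point from camera to tool coordinates, whose origin is the TCP and whose axes are the flange's). Camera axes: x right, y down, z forward; pixel columns grow to the right and rows downward; lengths in m; the calibration is good to about 2 mm. A picture is of the moment at which its call begins: read the wrist's pose just before it. There is no depth.
- close_job(): hands the job in, once; it reports no verdict.
The state is a dict: "clock": time; "joint_pos": joint angles; "qvel": joint speeds; "joint_efforts": joint torques, N m; "eef_pos": TCP position; "tcp_rot": TCP orientation; "force": force on the tool from outside, world axes, zero at the start; "wrist_torque": the same for the moment, N m; "width": opening from 0.0 (shut) to 1.0 (fully open).
Only numpy, scipy, OpenCV 4.12 (cv2) and the standard library are available. Lean on these libraries where they do the work, as an engineer would, in place of code of your own. Each camera call takes 0.05 s, during which the arm holds its last target.

TASK

Take the balancer arm by its wooden knob, pull its hook down against the spring, swing the hook through the steel link on top of the sander and ease it up until it bears on the underside of the link's top bar; then let go, so that the balancer is pulling up on the sander. Be gentle: keep the sander standing where it is, upright and on the table, do not knock, drag or lift it, never let the hook snap up by itself, and leave the things around alone.

Things in the scene. Friction and masses are not known exactly. Their poses are not given: they have to be found in the camera images.
- balancer_post: Fixed upright steel post, 22 mm thick and 335 mm high, on a round wooden foot of 116 mm diameter. Origin: centre of the foot's underside on the table; z up along the post, the axis that the arm slides along and turns about. With swing at 0 the arm points along the post's -x axis.
- draw (a joint): How far the arm and its hook have been pulled down the post, in m: 0 at the top where the spring holds it, 0.112 at the bottom stop. The spring pulls up with about 4 N at 0, rising by 20 N per m; there is no catch, and let go, the arm snaps back up.
- swing (a joint): Angle of the arm about the post in rad (-0.5 to 1.3), anticlockwise seen from above, 0 along the post's -x axis. It turns freely. At the start it is 0.5 to 0.9, beside the sander; lowering the angle swings the hook tip first towards the sander.
- knob (a point): Centre of the upright round wooden knob on the arm's end, 27 mm diameter, 37 mm high, 130 mm from the post's axis, to be gripped from above. Under it: a 12 mm steel stem from 18 to 36 mm below this point, then the aluminium arm (top 36 mm, underside 50 mm below this point). It is 110 mm straight above hook's origin.
- hook: J-hook of 8 mm round steel under the arm's end. Origin: wire centre at the middle of its level bottom run (the throat), 205 mm above the table at draw 0. x runs along the arm towards the post, z up. The shank rises at y = -11 mm, 60 mm up to the arm; the tip at y = +11 mm ends 18 mm above the origin; the throat between is 14 mm wide. Lowest point 4 mm below the origin.
- sander: Loose cordless palm sander, about 0.75 to 0.95 kg, on a 106 mm round pad at the hook's swing radius; the spring cannot lift it. Origin: centre of the pad's underside, z up. Its hanging link stands on top (see link_axis); the hook passes through the link along the sander's y axis. More than about 4 N of sideways push may slide or rock it.
- link_axis (a point): On the sander's axis, 101 mm up. Here an aluminium column (flat top 52 x 24 mm) carries the link, an upside-down U of 7 mm steel: bar along the sander's x, legs at x = -22, +22 mm. Column top is 0 to 32 mm above this point, stiff, different each time, not reported: find it by touch or sight. The bar's underside is always 32 mm, its top 39 mm above the column top.
- house: Small unpainted wooden house, 47 x 43 x 109 mm, a bystander; origin at the centre of its underside.
- tape: Roll of tape lying flat, 104 mm diameter, 25 mm high, a bystander; origin at the centre of its underside.
- cork_block: Sanding block, 39 x 65 x 28 mm, a bystander; origin at the centre of its underside.
- jar: Turned wooden jar, 47 mm diameter, 73 mm high, a bystander; origin at the centre of its underside.

How it is judged:
On the way:
1. the hook is pulled down at least 50 mm (value of joint draw above 0.05 m), for 0.1 s.
At the end, for the whole second after the job is handed in: The bar lies in the hook's throat (hook origin within 9 mm of the sander's axis across the bar, 20 mm along it), draw above 36 mm, hook pulling on the link with more than 3 N; the sander stands on the table (within 3 mm), upright within 0.06 rad, all at rest (contact force between hook and sander above 3 N and value of joint draw above 0.036 m and y of hook in the frame of sander between -0.009 and 0.009 m and x of hook in the frame of sander between -0.02 and 0.02 m and angle between sander's own z axis and vertical below 0.06 rad and height (world z) of sander below 0.003 m and linear speed of sander below 0.01 m/s and velocity of joint draw between -0.01 and 0.01 m/s); the robot touches nothing.
It fails at once if the hook hits or presses the sander or its link with more than 22 N (contact force between hook and sander above 22 N).
It fails at once if the hook is let snap up (rises faster than 0.35 m/s) (velocity of joint draw below -0.35 m/s).
It fails at once if the sander is shoved more than 20 mm from where it stood (distance of sander from where it was at the start of the episode above 0.02 m).
It fails at once if the sander is tipped more than 0.12 rad or lifted more than 3 mm off the table (angle between sander's own z axis and vertical above 0.12 rad or height (world z) of sander above 0.003 m).
It fails at once if a bystander is moved more than 20 mm (distance of any of house, tape, cork_block, jar from where it was at the start of the episode above 0.02 m).
It also fails if it takes over 61 s, if anything falls off the work surface, if the arm or the gripper's body presses on something with over 40 N, if the wrist force passes 120 N, or if a joint passes its speed limit or range.

## Working session

There is one attempt and no reset: what is moved stays moved. The work goes in short steps, Python scripts to look and compute and a tool call to move; the robot and the scene stay as the last step left them, time stands still between calls to the robot, and variables do not carry over. Pictures are saved under pics/ and viewed, and the job is handed in when it is done.

Besides the shell and the picture viewer there is one more tool, called after "Call:" as name([rows], argument=value, ...), one row to a line, values as JSON. move_arm: Moves the arm, as the interface text tells. Shifts and turns lie within -1 to 1; 1 stands for 4 cm of shift or 5 degrees of turn. Its arguments: {"type":"object","properties":{"deltas":{"type":"array"},"newtons":{"type":"number"}},"required":["deltas"]}

```bash
mkdir -p pics; ls; cat > h.py <<'E'
import numpy as np, cv2
from workcell import telemetry, vision, arm
from scipy.spatial.transform import Rotation as R
def shot(n,f=None):
    s=telemetry.sense(); d=vision.read_camera(n)
    if f: cv2.imwrite('pics/'+f,d['image'][:,:,::-1])
    return s,d
def pose(s,d):
    # world->cam R,t
    if 'rvec' in d:
        return cv2.Rodrigues(np.array(d['rvec'],float))[0],np.array(d['tvec'],float).ravel()
    T=np.eye(4);T[:3,:3]=R.from_rotvec(s['tcp_rot']).as_matrix();T[:3,3]=s['eef_pos']
    W=np.linalg.inv(T@np.array(d['T_tool_cam']))
    return W[:3,:3],W[:3,3]
def ray(s,d,uv):
    Rm,t=pose(s,d);K=np.array(d['intrinsics']);k1=d['k1']
    p=cv2.undistortPoints(np.array([[uv]],float),K,np.array([k1,0,0,0,0.]))[0,0]
    return -Rm.T@t, Rm.T@np.array([p[0],p[1],1.])
def onz(s,d,uv,z):
    c,r=ray(s,d,uv); return c+r*(z-c[2])/r[2]
def proj(s,d,P):
    Rm,t=pose(s,d);K=np.array(d['intrinsics'])
    return cv2.projectPoints(np.array(P,float).reshape(-1,1,3),cv2.Rodrigues(Rm)[0],t,K,np.array([d['k1'],0,0,0,0.]))[0][:,0]
def tri(rs):
    A=np.zeros((3,3));b=np.zeros(3)
    for c,r in rs:
        r=r/np.linalg.norm(r);M=np.eye(3)-np.outer(r,r);A+=M;b+=M@c
    return np.linalg.solve(A,b)
E
python3 - <<'E'
from h import *
for n in ['scene','top','wrist']:
    s,d=shot(n,n+'0.png'); 
    Rm,t=pose(s,d); print(n,-Rm.T@t,d['intrinsics'],d['k1'])
print(s); print(arm.tcp_to_grasp,[a for a in dir(arm) if a[0]!='_'])
E
```

```text
pics
scene [-0.25040723 -0.47593659  1.26512979] [[500.16573446   0.         313.79605607]
 [  0.         500.16573446 187.27800444]
 [  0.           0.           1.        ]] -0.025117624886306786
top [0.35830956 0.02075916 1.42537682] [[473.88626109   0.         312.3676497 ]
 [  0.         473.88626109 195.95801675]
 [  0.           0.           1.        ]] -0.13812736922994476
wrist [0.07805534 0.62524671 0.38354545] [[357.99514283   0.         316.95348616]
 [  0.         357.99514283 205.02970267]
 [  0.           0.           1.        ]] 0.004413307479829455
{'clock': 0.1, 'joint_pos': array([-1.35350307,  0.41789671, -0.01033598,  1.61409889,  0.00472868,
        1.11073054, -0.05300656]), 'qvel': array([ 0.00144425,  0.0009064 ,  0.00179431, -0.00156389, -0.00027525,
        0.00070013,  0.00075174]), 'joint_efforts': array([ 1.14133647e-03, -8.52563953e+01,  6.40205126e-01, -4.26692784e+01,
       -4.88296850e-02,  1.64514582e-02,  2.51972438e-05]), 'eef_pos': array([0.15985857, 0.60385529, 0.20490502]), 'tcp_rot': array([-4.05303264e-01, -3.11529283e+00,  1.74218603e-03]), 'force': array([ 0.45151665,  0.70358856, -1.16088554]), 'wrist_torque': array([ 0.00030965, -0.03708665,  0.00460561]), 'width': 1.000823592077815}
0.0188 ['IKError', 'tcp_to_grasp']
```

View pics/scene0.png

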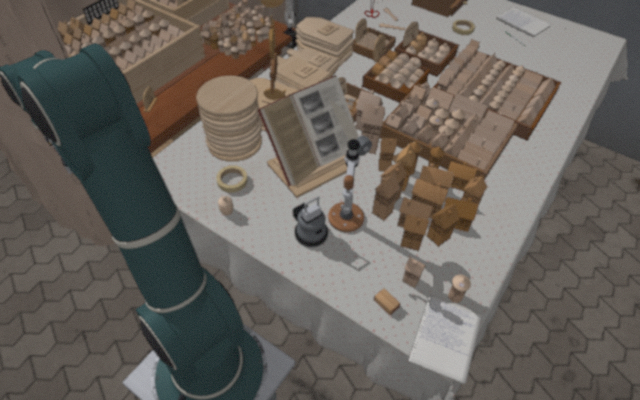

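View pics/top0.png

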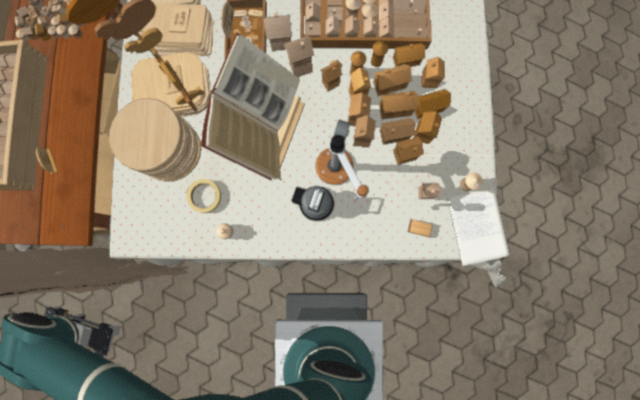

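View pics/wrist0.png

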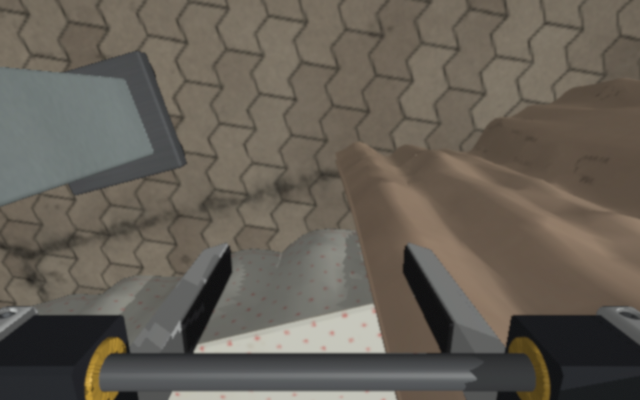

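```bash
python3 - <<'E'
import cv2
a=cv2.imread('pics/top0.png')[110:240,270:400];cv2.imwrite('pics/t1.png',cv2.resize(a,(600,600),interpolation=2)) if 0 else cv2.imwrite('pics/t1.png',cv2.resize(a,(598,598),interpolation=cv2.INTER_CUBIC))
a=cv2.imread('pics/scene0.png')[130:250,270:390];cv2.imwrite('pics/s1.png',cv2.resize(a,(600,600),interpolation=cv2.INTER_CUBIC))
E
```

```text
(no output)
```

View pics/t1.png

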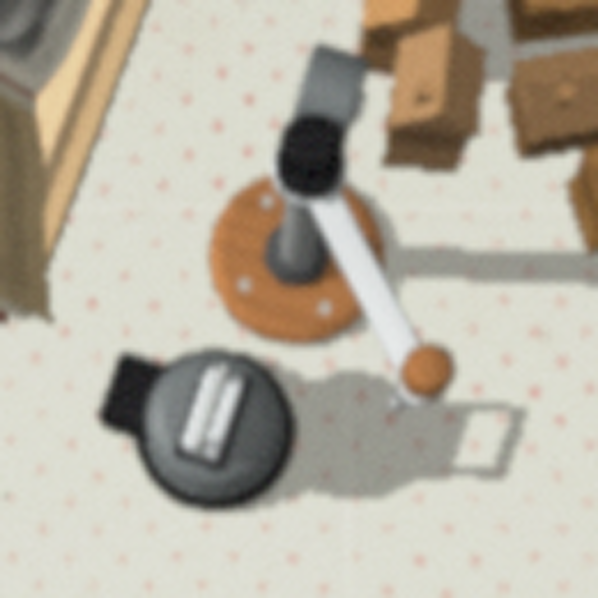

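View pics/s1.png

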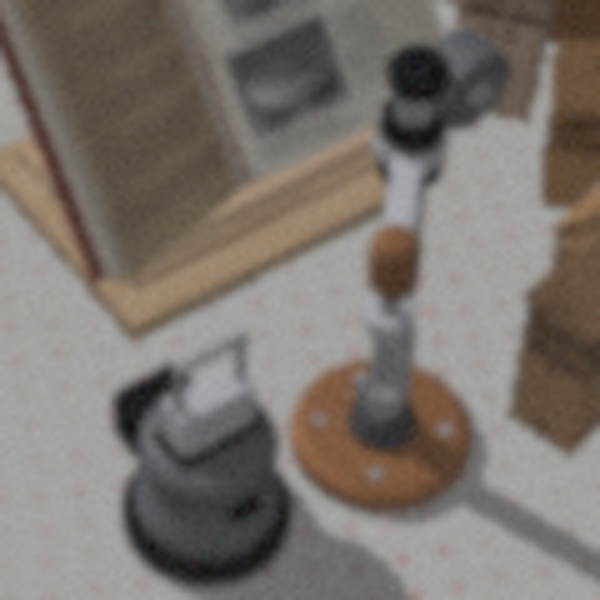

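```bash
cat > m.py <<'E'
from h import *
E
python3 - <<'E'
from h import *
s,d=shot('top');im=d['image'];hsv=cv2.cvtColor(im,cv2.COLOR_RGB2HSV)
m=((hsv[:,:,0]<16)&(hsv[:,:,1]>110)).astype(np.uint8);m[:150]=0;m[:,:300]=0;m[212:]=0;m[:,385:]=0
n,l,st,c=cv2.connectedComponentsWithStats(m)
for i in range(1,n):
    if st[i,4]>20: print(st[i],c[i],onz(s,d,c[i],0.315),onz(s,d,c[i],0.02))
fc=[l==i for i in range(1,n) if st[i,4]>300]
ys,xs=np.nonzero(fc[0]); 
h=cv2.convexHull(np.stack([xs,ys],1).astype(np.int32)); print('foot ell',cv2.fitEllipse(h[:,0].astype(np.float32)))
# dark pad in top
g=hsv[:,:,2]; m=(g<110).astype(np.uint8);m[:180]=0;m[228:]=0;m[:,:285]=0;m[:,340:]=0
n,l,st,c=cv2.connectedComponentsWithStats(m)
for i in range(1,n):
    if st[i,4]>20: print(st[i],c[i])
for f in [(297,258),(428,370),(217,428),(211,410),(197,454),(228,366),(182,447),(243,375)]:
    u=(270+f[0]/4.6,110+f[1]/4.6); print(f,[onz(s,d,u,z).round(4) for z in (0.02,0.14,.315)])
E
```

```text
[316 150  32  34 501] [328.69461078 169.95209581] [0.54868471 0.00593372 0.315     ] [0.59926273 0.00199496 0.02      ]
[346 152   7  13  27] [349.         157.62962963] [ 0.57847276 -0.04246898  0.315     ] [ 0.63696474 -0.05926715  0.02      ]
[358 186  10  10  72] [362.375      190.26388889] [ 0.50013758 -0.07354716  0.315     ] [ 0.53781781 -0.09860204  0.02      ]
foot ell ((330.72601318359375, 167.89402770996094), (26.93451690673828, 36.78566360473633), 144.97869873046875)
[292 187  43  34 692] [315.75867052 203.74566474]
(297, 258) [array([ 0.6111, -0.0157,  0.02  ]), array([ 0.5895, -0.0126,  0.14  ]), array([ 0.558, -0.008,  0.315])]
(428, 370) [array([ 0.5373, -0.1006,  0.02  ]), array([ 0.522 , -0.0902,  0.14  ]), array([ 0.4997, -0.0751,  0.315 ])]
(217, 428) [array([0.4993, 0.0364, 0.02  ]), array([0.4873, 0.0351, 0.14  ]), array([0.4697, 0.0331, 0.315 ])]
(211, 410) [array([0.511 , 0.0403, 0.02  ]), array([0.498 , 0.0387, 0.14  ]), array([0.479 , 0.0362, 0.315 ])]
(197, 454) [array([0.4824, 0.0493, 0.02  ]), array([0.4718, 0.0469, 0.14  ]), array([0.4563, 0.0433, 0.315 ])]
(228, 366) [array([0.5398, 0.0293, 0.02  ]), array([0.5243, 0.0286, 0.14  ]), array([0.5017, 0.0275, 0.315 ])]
(182, 447) [array([0.4869, 0.059 , 0.02  ]), array([0.4759, 0.0558, 0.14  ]), array([0.4599, 0.051 , 0.315 ])]
(243, 375) [array([0.5339, 0.0196, 0.02  ]), array([0.5189, 0.0197, 0.14  ]), array([0.4971, 0.0198, 0.315 ])]
```

```bash
cat >> h.py <<'E'
def plan(target,jaw=None,z=None):
    "remaining shift in tool axes (units of 4cm) and turn (units of 5deg) to target TCP with jaw axis at yaw jaw deg, tool down"
    s=telemetry.sense();Rm=R.from_rotvec(s['tcp_rot']).as_matrix()
    dv=Rm.T@(np.array(target)-s['eef_pos'])/0.04
    if jaw is None: t=np.zeros(3)
    else:
        j=np.deg2rad(jaw);y=np.array([np.cos(j),np.sin(j),0]);zz=np.array([0,0,-1.]);x=np.cross(y,zz)
        t=R.from_matrix(Rm.T@np.stack([x,y,zz],1)).as_rotvec(degrees=True)/5
    print('pos',s['eef_pos'].round(4),'jaw',np.rad2deg(np.arctan2(Rm[1,1],Rm[0,1])).round(1),'shift units',dv.round(2),'turn units',t.round(2),'F',s['force'].round(2),'w',s['width'],'t',s['clock'])
E
python3 -c "
from h import *
plan([.16,.604,.45],118)
plan([.40,-.03,.45],118)
s,d=shot('wrist');print(np.array(d['T_tool_cam']).round(3))"
```

```text
pos [0.1599 0.604  0.2051] jaw 75.2 shift units [-0.   -0.   -6.12] turn units [-0.01 -0.   -8.57] F [-0.51  0.3  -0.  ] w 0.9984363653185 t 0.2
pos [0.1599 0.604  0.2051] jaw 75.2 shift units [ -9.86 -13.79  -6.11] turn units [-0.01 -0.   -8.57] F [-0.51  0.3  -0.  ] w 0.9984363653185 t 0.2
[[-0.    -0.957 -0.29   0.085]
 [ 1.    -0.    -0.    -0.   ]
 [ 0.    -0.29   0.957 -0.179]
 [ 0.     0.     0.     1.   ]]
```

Call:
move_arm([
  [[0, 0, -1, 0, 0, 0, -1], [0, 0, -1, 0, 0, 0, -1], [0, 0, -1, 0, 0, 0, -1], [0, 0, -1, 0, 0, 0, -1], [0, 0, -1, 0, 0, 0, -1], [0, 0, -1, 0, 0, 0, -1], [-0.6, -0.9, 0, 0, 0, 0, -1], [-0.6, -0.9, 0, 0, 0, 0, -1], [-0.6, -0.9, 0, 0, 0, 0, -1], [-0.6, -0.9, 0, 0, 0, 0, -1]],
])

```text
clock: 1.25
eef_pos: [0.2151, 0.4389, 0.4533]
tcp_rot: [-0.396, -3.116, 0.005]
force: [1.7, 0.8, 0.2]
width: 1.0
```

```bash
python3 -c "
from h import *
plan([.40,-.03,.45],118)"
```

```text
pos [0.2151 0.4389 0.4533] jaw 75.5 shift units [ -7.41 -10.19   0.11] turn units [-0.03 -0.02 -8.49] F [1.74 0.83 0.2 ] w 1.0000085852054457 t 1.25
```

Call:
move_arm([
  [[-0.7, -1, 0, 0, 0, 0, -1], [-0.7, -1, 0, 0, 0, 0, -1], [-0.7, -1, 0, 0, 0, 0, -1], [-0.7, -1, 0, 0, 0, 0, -1], [-0.7, -1, 0, 0, 0, 0, -1], [-0.7, -1, 0, 0, 0, 0, -1], [-0.7, -1, 0, 0, 0, 0, -1], [-0.7, -1, 0, 0, 0, 0, -1], [-0.7, -1, 0, 0, 0, 0, -1], [-0.7, -1, 0, 0, 0, 0, -1], [-0.2, -0.2, 0, 0, 0, -1, -1], [0, 0, 0, 0, 0, -1, -1]],
])

```text
clock: 2.45
eef_pos: [0.3921, -0.0482, 0.4533]
tcp_rot: [-0.13, -3.139, -0.008]
force: [0.2, 0.1, -1.1]
width: 0.998
```

```bash
python3 -c "
from h import *
plan([.40,-.03,.45],118)"
```

```text
pos [ 0.3921 -0.0482  0.4533] jaw 85.3 shift units [-0.16  0.47  0.09] turn units [ 0.06  0.01 -6.55] F [ 0.16  0.14 -1.05] w 0.998243056482173 t 2.45
```

```bash
python3 -c "
from h import *
s,d=shot('wrist','w1.png')"
```

```text
(no output)
```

View pics/w1.png

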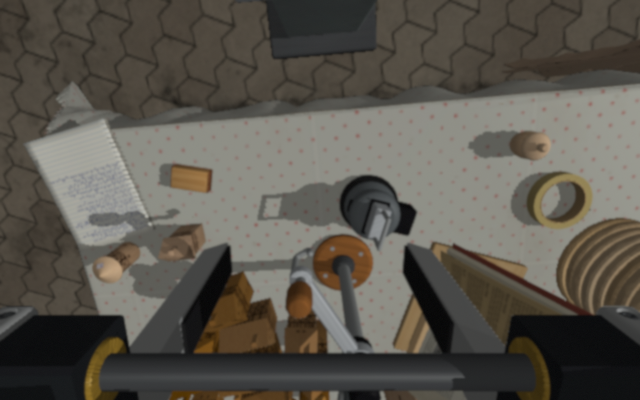

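```bash
python3 -c "
import cv2
a=cv2.imread('pics/w1.png')[170:320,270:430];cv2.imwrite('pics/w1z.png',cv2.resize(a,(640,600),interpolation=cv2.INTER_CUBIC))"
```

```text
(no output)
```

View pics/w1z.png

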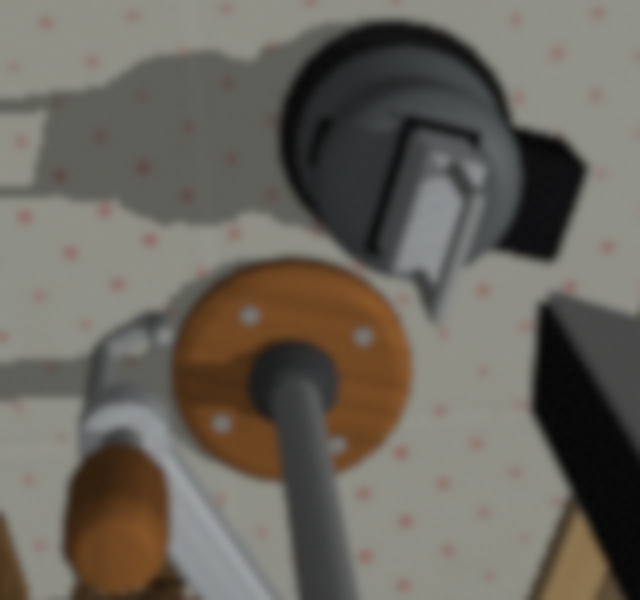

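```bash
python3 - <<'E'
from h import *
s,d=shot('wrist');W=lambda a,b:(270+a/4,170+b/4)
print('foot',onz(s,d,W(292,370),.015),[onz(s,d,W(a,370),.015) for a in(173,411)],[onz(s,d,W(292,b),.015) for b in(260,480)])
print('boss',onz(s,d,W(293,378),.03))
print('knob top',onz(s,d,W(113,550),.3335))
s2,d2=shot('scene')
S=lambda a,b:(270+a/5,130+b/5)
for w,sc in [((478,172),(165,378)),((436,315),(243,338))]:
    c=[ray(s,d,W(*w)),ray(s2,d2,S(*sc))]; P=tri(c);print('bar end',P,proj(s,d,P)-W(*w),proj(s2,d2,P)-S(*sc))
E
```

```text
foot [ 0.61093144 -0.01397288  0.015     ] [array([ 0.60647175, -0.07011566,  0.015     ]), array([0.61538701, 0.04220992, 0.015     ])] [array([ 0.55520436, -0.01084891,  0.015     ]), array([ 0.66942935, -0.0172548 ,  0.015     ])]
boss [ 0.60764709 -0.0144439   0.03      ]
knob top [ 0.4979064  -0.07411649  0.3335    ]
bar end [0.47172057 0.04923799 0.15292052] [[ 0.05178062 -0.05281896]] [[ 0.03591464 -0.00529525]]
bar end [0.52991501 0.03488406 0.14205247] [[ 0.14775656 -0.22620247]] [[ 0.12867239 -0.04862187]]
```

Call:
move_arm([
  [[0, 0.45, 0.9, 0, 0, 0, -1], [0, 0.45, 0.9, 0, 0, 0, -1], [0, 0.45, 0.9, 0, 0, 0, -1], [0, 0.45, 0.9, 0, 0, 0, -1], [0.2, 0.45, 0.9, 0, -1, 0, -1], [0, 0, 0, 0, -1, 0, -1], [0, 0, 0, 0, -1, 0, -1], [0, 0, 0, 0, -1, 0, -1], [0, 0, 0, 0, 0, 0, -1], [0, 0, 0, 0, 0, 0, -1]],
])

```text
clock: 3.6
eef_pos: [0.3896, 0.0542, 0.2665]
tcp_rot: [0.143, 2.775, -0.014]
force: [0.8, -0.5, -1.0]
width: 1.002
```

```bash
python3 - <<'E'
from h import *
plan([.40,.03,.45],118)
s,d=shot('wrist','w2.png');print(proj(s,d,[[.5,.042,.145],[.498,-.074,.315]]))
E
```

```text
pos [0.3896 0.0542 0.2665] jaw 84.2 shift units [-1.93 -0.53 -4.18] turn units [-1.13  4.06 -6.7 ] F [ 0.81 -0.47 -0.98] w 1.0022444291143464 t 3.6
[[315.58274825 248.10232667]
 [136.628046   447.50600934]]
```

View pics/w2.png

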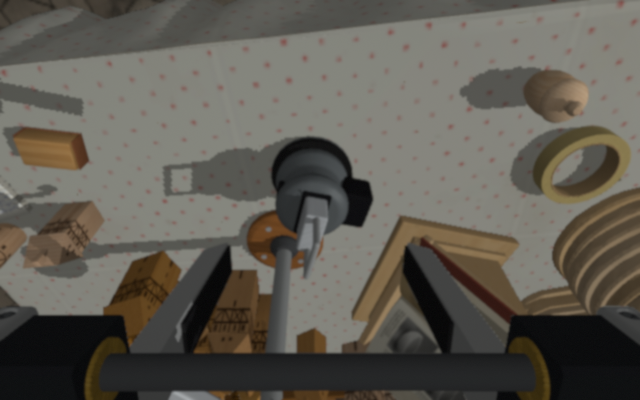

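```bash
python3 -c "
import cv2
a=cv2.imread('pics/w2.png')[190:290,265:365];cv2.imwrite('pics/w2z.png',cv2.resize(a,(600,600),interpolation=cv2.INTER_CUBIC))
a=cv2.imread('pics/w2.png')[130:290,260:380];cv2.imwrite('pics/w2y.png',cv2.resize(a,(420,560),interpolation=cv2.INTER_CUBIC))"
```

```text
(no output)
```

View pics/w2z.png

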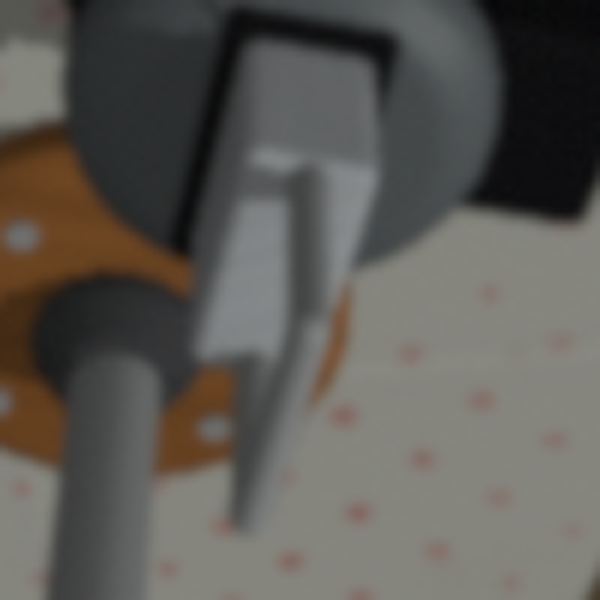

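View pics/w2y.png

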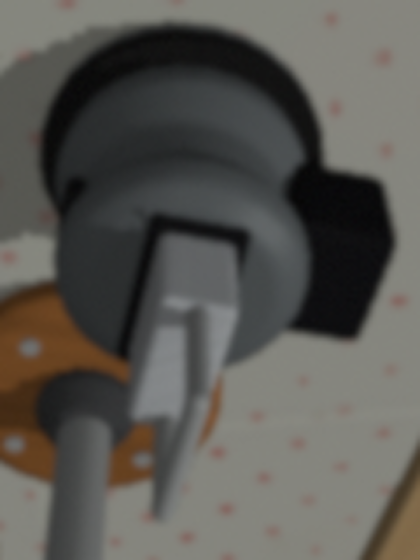

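```bash
python3 - <<'E'
from h import *
import pickle
from scipy.optimize import least_squares
s2,d2=shot('wrist')
# w1 pose reconstructed
s1={'eef_pos':np.array([.3921,-.0482,.4533]),'tcp_rot':np.array([-.13,-3.139,-.008])}
Z2=lambda a,b:(265+a/6,190+b/6);Z1=lambda a,b:(270+a/4,170+b/4)
st,dt=shot('top');T=lambda a,b:(270+a/4.6,110+b/4.6)
obs=[(-26,-12,0,s2,d2,Z2(247,152)),(-26,12,0,s2,d2,Z2(378,168)),(26,-12,0,s2,d2,Z2(195,357)),(-22,0,35.5,s2,d2,Z2(313,322)),(22,0,35.5,s2,d2,Z2(248,515)),(-22,0,0,s2,d2,Z2(308,172)),
(-22,0,35.5,s1,d2,Z1(475,178)),(22,0,35.5,s1,d2,Z1(437,310))]
def res(p,full=False):
    x,y,a,ct=p;er=np.array([np.cos(a),np.sin(a),0]);et=np.array([-er[1],er[0],0]);r=[]
    for X,Y,Zz,s,d,uv in obs:
        P=np.array([x,y,ct])+(er*X+et*Y)/1000;P[2]+=Zz/1000
        r.append(proj(s,d,P)[0]-uv)
    return np.concatenate(r)
o=least_squares(res,[.5,.042,-.4,.11],x_scale=[.01,.01,.1,.01],loss='soft_l1')
print(o.x,np.rad2deg(o.x[2]));print(res(o.x).reshape(-1,2).round(1))
obs2=obs;obs=obs[:6];o=least_squares(res,[.5,.042,-.4,.11],x_scale=[.01,.01,.1,.01]);print('w2 only',o.x,res(o.x).reshape(-1,2).round(1))
# pad circle in w2: edges
Y=lambda a,b:(260+a/3.5,130+b/3.5)
print('pad left/right/top',[onz(s2,d2,Y(*u),.008).round(4) for u in((43,150),(322,150),(180,25))])
E
```

```text
[ 0.49706504  0.03842509 -0.32399458  0.12821915] -18.56352210648386
[[-0.7 -1.3]
 [ 1.1 -0. ]
 [-1.7  1.2]
 [-0.4  0.1]
 [ 0.7 -0.7]
 [ 0.1  0.4]
 [ 0.1  3.8]
 [ 0.5 -0.7]]
w2 only [ 0.50096147  0.03820713 -0.31735247  0.12412216] [[-0.5 -0.9]
 [ 0.9  0.3]
 [-1.2  1.2]
 [-0.4  0. ]
 [ 1.1 -1.2]
 [ 0.1  0.7]]
pad left/right/top [array([ 0.492 , -0.0131,  0.008 ]), array([0.5031, 0.0902, 0.008 ]), array([0.4465, 0.0432, 0.008 ])]
```

```bash
python3 - <<'E'
from h import *
outs=[]
for n,(x0,y0,w) in [('scene',(285,190,50)),('top',(290,180,50)),('wrist',(265,190,100))]:
    s,d=shot(n)
    for ct in (.112,.126):
        f=12 if w==50 else 6
        im=cv2.resize(d['image'][y0:y0+w,x0:x0+w,::-1],None,fx=f,fy=f,interpolation=cv2.INTER_CUBIC)
        im=im[:600,:600].copy()
        x,y,a=.4990,.0388,-.32;er=np.array([np.cos(a),np.sin(a),0]);et=np.array([-er[1],er[0],0])
        def pl(L,c,cl):
            P=[np.array([x,y,ct+z/1000])+(er*X+et*Y)/1000 for X,Y,z in L]
            q=((proj(s,d,P)-[x0,y0]+.5)*f-.5).astype(np.int32).reshape(-1,1,2);cv2.polylines(im,[q],cl,c,1)
        pl([(-26,-12,0),(-26,12,0),(26,12,0),(26,-12,0)],(0,255,0),True)
        pl([(-22,0,0),(-22,0,35.5),(22,0,35.5),(22,0,0)],(0,0,255),False)
        outs.append(cv2.resize(im,(266,266)))
cv2.imwrite('pics/ov.png',np.vstack([np.hstack(outs[0::2]),np.hstack(outs[1::2])]))
E
```

```text
(no output)
```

View pics/ov.png

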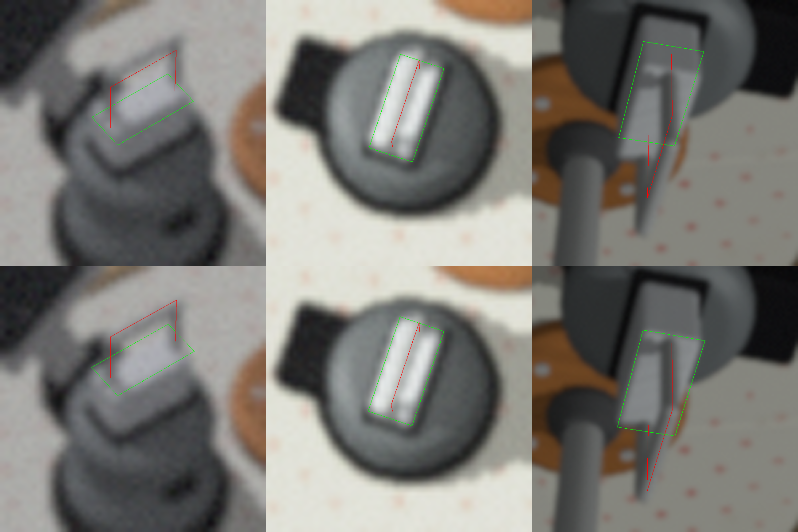

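Call:
move_arm([
  [[0, 0, -0.9, 0, 1, 0, -1], [0, 0, -0.9, 0, 1, 0, -1], [0, 0, -0.9, 0, 1, 0, -1], [0, 0, -0.9, 0, 1, 0, -1], [0, 0, 0, 0, 0, -1, -1], [0, 0, 0, 0, 0, -1, -1], [0, 0, 0, 0, 0, -1, -1], [0, 0, 0, 0, 0, -1, -1], [0, 0, 0, 0, 0, -1, -1], [0, 0, 0, 0, 0, -1, -1], [0, 0, 0, 0, 0, 0, -1]],
])

```text
clock: 5.0
eef_pos: [0.3573, 0.0578, 0.412]
tcp_rot: [0.693, -3.059, -0.017]
force: [0.2, 0.0, 0.1]
width: 0.999
```

```bash
python3 - <<'E'
from h import *
plan([.4985,-.0745,.41],118)
E
```

```text
pos [0.3573 0.0578 0.412 ] jaw 115.5 shift units [-1.76 -4.51 -0.01] turn units [ 0.14 -0.02 -0.5 ] F [0.18 0.02 0.07] w 0.9987544151796008 t 5.0
```

Call:
move_arm([
  [[-0.35, -0.9, 0, 0.15, 0, -0.5, -1], [-0.35, -0.9, 0, 0, 0, 0, -1], [-0.35, -0.9, 0, 0, 0, 0, -1], [-0.35, -0.9, 0, 0, 0, 0, -1], [-0.35, -0.9, 0, 0, 0, 0, -1], [0, 0, 0, 0, 0, 0, -1]],
])

```text
clock: 5.6
eef_pos: [0.5082, -0.0728, 0.412]
tcp_rot: [0.748, -3.05, 0.01]
force: [-0.3, 1.7, -0.4]
width: 1.002
```

```bash
python3 - <<'E'
from h import *
plan([.4985,-.0745,.41],118)
s,d=shot('wrist','w3.png');print(proj(s,d,[[.4985,-.0745,.3335]]))
E
```

```text
pos [ 0.5082 -0.0728  0.412 ] jaw 117.6 shift units [0.24 0.08 0.05] turn units [-0.07 -0.03 -0.09] F [-0.33  1.72 -0.43] w 1.0018737067685208 t 5.6
[[322.48143661 202.36821318]]
```

View pics/w3.png

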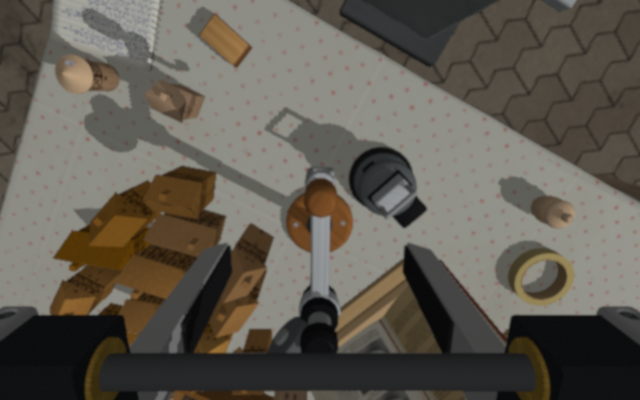

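Call:
move_arm([
  [[0.25, 0.05, 0, 0, 0, 0, -1], [0, 0, 0.7, 0, 0, 0, -1], [0, 0, 0.7, 0, 0, 0, -1], [0, 0, 0.7, 0, 0, 0, -1], [0, 0, 0.6, 0, 0, 0, -1], [0, 0, 0, 0, 0, 0, -1]],
])

```text
clock: 6.25
eef_pos: [0.492, -0.0716, 0.3033]
tcp_rot: [-0.742, 3.046, 0.005]
force: [0.6, 0.5, 0.2]
width: 0.998
```

```bash
python3 - <<'E'
from h import *
plan([.4985,-.0745,.297],118)
E
```

```text
pos [ 0.492  -0.0716  0.3033] jaw 117.4 shift units [-0.11 -0.14  0.16] turn units [ 0.02  0.09 -0.13] F [0.55 0.54 0.23] w 0.998290003715205 t 6.25
```

Close gently on the knob.

Call:
move_arm([
  [[-0.12, -0.1, 0.16, 0, 0, 0, -1], [0, 0, 0, 0, 0, 0, 0.2], [0, 0, 0, 0, 0, 0, 0.5], [0, 0, 0, 0, 0, 0, 1], [0, 0, 0, 0, 0, 0, 1], [0, 0, 0, 0, 0, 0, 1], [0, 0, 0, 0, 0, 0, 1]],
], newtons=30)

```text
clock: 6.95
eef_pos: [0.4992, -0.0719, 0.3016]
tcp_rot: [-0.741, 3.039, 0.009]
force: [0.7, -0.3, -0.4]
width: 0.527
```

```bash
python3 - <<'E'
from h import *
plan([.4985,-.0745,.297],118)
shot('wrist','w4.png')
E
```

```text
pos [ 0.4992 -0.0719  0.3016] jaw 117.4 shift units [ 0.05 -0.05  0.12] turn units [ 0.03  0.17 -0.12] F [ 0.68 -0.25 -0.44] w 0.5265307490702772 t 6.95
```

View pics/w4.png

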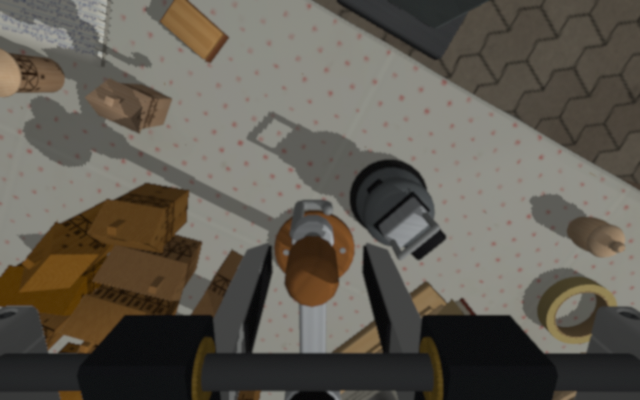

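Call:
move_arm([
  [[0, 0, 0.13, 0, 0, 0, 1], [0, 0, 0, 0, 0, 0, 1], [0, 0, 0, 0, 0, 0, 1], [0, 0, 0, 0, 0, 0, 1], [0, 0, 0, 0, 0, 0, 1], [0, 0, 0, 0, 0, 0, 1], [0, 0, 0, 0, 0, 0, 1]],
])

```text
clock: 7.7
eef_pos: [0.4992, -0.072, 0.2959]
tcp_rot: [-0.741, 3.039, 0.009]
force: [0.6, 0.0, 0.6]
width: 0.281
```

```bash
python3 - <<'E'
from h import *
plan([.4985,-.0745,.297],118)
E
```

```text
pos [ 0.4992 -0.072   0.2959] jaw 117.4 shift units [ 0.04 -0.05 -0.03] turn units [ 0.02  0.17 -0.12] F [0.56 0.02 0.61] w 0.2806046885484865 t 7.7
```

Call:
move_arm([
  [[0, 0, 0.1, 0, 0, 0, 1], [0, 0, 0.2, 0, 0, 0, 1], [0, 0, 0.2, 0, 0, 0, 1], [0, 0, 0.2, 0, 0, 0, 1], [0, 0, 0, 0, 0, 0, 1]],
])

```text
clock: 8.2
eef_pos: [0.4988, -0.0725, 0.2662]
tcp_rot: [-0.74, 3.04, 0.009]
force: [-1.8, -1.1, 4.3]
width: 0.278
```

```bash
python3 - <<'E'
from h import *
plan([.4985,-.0745,.225],118)
E
```

```text
pos [ 0.4988 -0.0725  0.2662] jaw 117.4 shift units [ 0.04 -0.04  1.03] turn units [ 0.03  0.15 -0.13] F [-1.78 -1.12  4.25] w 0.2783332957106833 t 8.2
```

Call:
move_arm([
  [[0, 0, 0.2, 0, 0, 0, 1], [0, 0, 0.2, 0, 0, 0, 1], [0, 0, 0.2, 0, 0, 0, 1], [0, 0, 0.2, 0, 0, 0, 1], [0, 0, 0.15, 0, 0, 0, 1], [0, 0, 0, 0, 0, 0, 1]],
])

```text
clock: 8.8
eef_pos: [0.4989, -0.0728, 0.2264]
tcp_rot: [-0.739, 3.042, 0.009]
force: [-3.5, -0.7, 5.8]
width: 0.278
```

```bash
python3 - <<'E'
from h import *
plan([.4985,-.0725,.225],118)
s,d=shot('wrist','w5.png');shot('scene','s5.png');shot('top','t5.png')
a=cv2.imread('pics/s5.png')[150:270,270:390];b=cv2.imread('pics/t5.png')[130:250,270:390]
cv2.imwrite('pics/st5.png',np.hstack([cv2.resize(i,(400,400),interpolation=cv2.INTER_CUBIC) for i in (a,b)]))
E
```

```text
pos [ 0.4989 -0.0728  0.2264] jaw 117.3 shift units [0.01 0.01 0.03] turn units [ 0.03  0.14 -0.14] F [-3.52 -0.65  5.81] w 0.27752139918087854 t 8.8
```

View pics/w5.png

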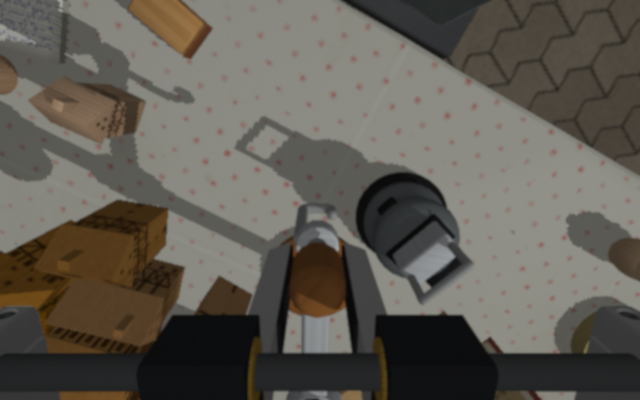

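View pics/st5.png

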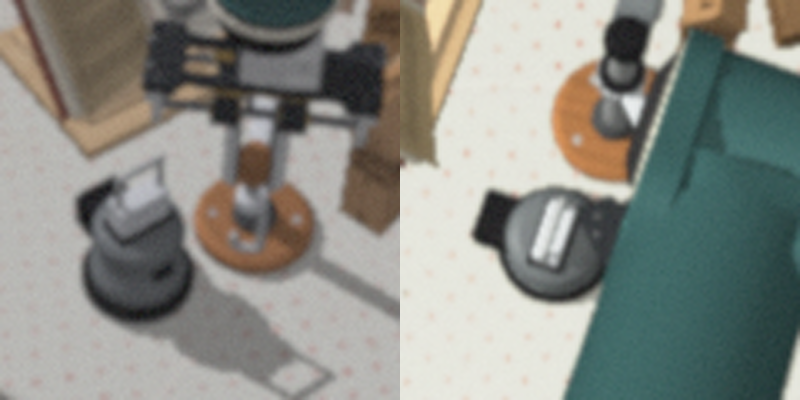

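```bash
python3 - <<'E'
from h import *
s,d=shot('wrist');x0,y0=380,205;f=6
im=cv2.resize(d['image'][y0:y0+100,x0:x0+100,::-1],None,fx=f,fy=f,interpolation=cv2.INTER_CUBIC)
cv2.imwrite('pics/w5z.png',im)
for ct,c in ((.118,(0,255,255)),(.125,(0,255,0)),(.132,(0,0,255))):
        x,y,a=.4985,.0388,-.32;er=np.array([np.cos(a),np.sin(a),0]);et=np.array([-er[1],er[0],0])
        def pl(L,cl):
            P=[np.array([x,y,ct+z/1000])+(er*X+et*Y)/1000 for X,Y,z in L]
            q=((proj(s,d,P)-[x0,y0]+.5)*f-.5).astype(np.int32).reshape(-1,1,2);cv2.polylines(im,[q],cl,c,1)
        pl([(-26,-12,0),(-26,12,0),(26,12,0),(26,-12,0)],True)
        pl([(-22,0,0),(-22,0,35.5),(22,0,35.5),(22,0,0)],False)
cv2.imwrite('pics/w5o.png',im)
E
```

```text
(no output)
```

View pics/w5z.png

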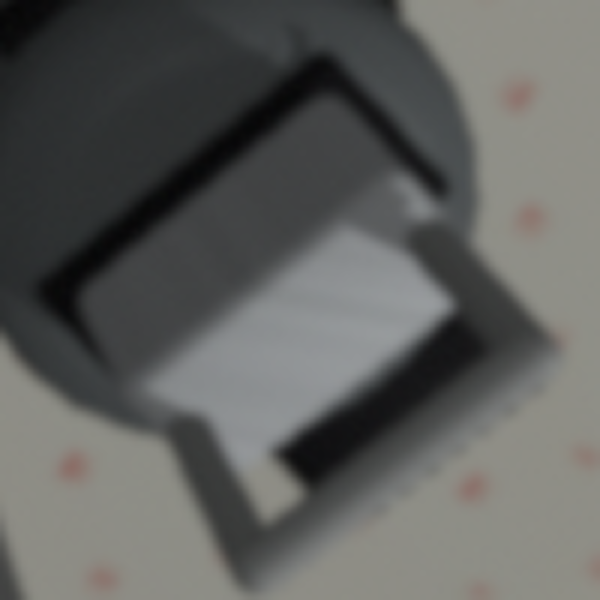

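View pics/w5o.png

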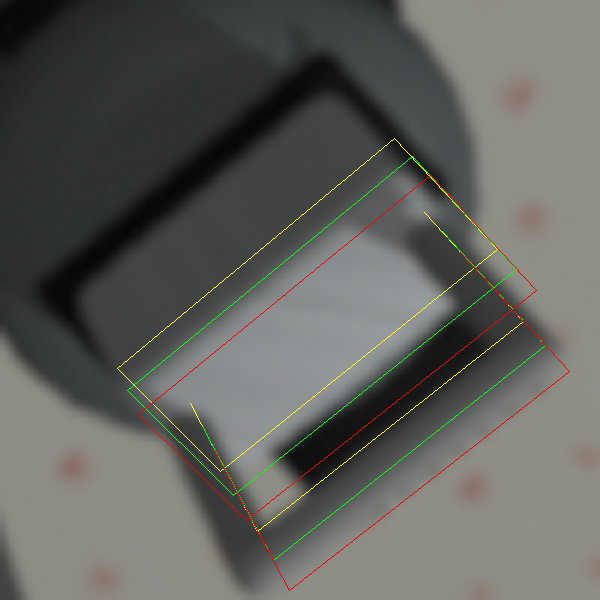

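```bash
python3 - <<'E'
from h import *
from scipy.optimize import least_squares
s5,d=shot('wrist')
s2={'eef_pos':np.array([.3896,.0542,.2665]),'tcp_rot':np.array([.143,2.775,-.014])}
Z2=lambda a,b:(265+a/6-.42,190+b/6-.42);Z5=lambda a,b:(380+a/6-.42,205+b/6-.42)
o2=[(-26,-12,0,s2,Z2(247,152)),(-26,12,0,s2,Z2(378,168)),(26,-12,0,s2,Z2(195,357)),(-22,0,35.5,s2,Z2(313,322)),(22,0,35.5,s2,Z2(248,515)),(-22,0,0,s2,Z2(308,172))]
o5=[(-26,-12,0,s5,Z5(125,388)),(26,-12,0,s5,Z5(392,172)),(-22,0,0,s5,Z5(190,415)),(22,0,0,s5,Z5(428,222)),(-22,0,35.5,s5,Z5(258,562)),(22,0,35.5,s5,Z5(545,345))]
for obs in (o5,o2,o5+o2):
  def res(p):
    x,y,a,ct=p;er=np.array([np.cos(a),np.sin(a),0]);et=np.array([-er[1],er[0],0])
    return np.concatenate([proj(s,d,np.array([x,y,ct+z/1000])+(er*X+et*Y)/1000)[0]-uv for X,Y,z,s,uv in obs])
  o=least_squares(res,[.5,.04,-.4,.12],x_scale=[.01,.01,.1,.01]);print(o.x.round(4),np.abs(o.fun).max().round(2)); print(o.fun.reshape(-1,2).round(1).tolist())
E
```

```text
[0.4966 0.0304 2.7925 0.1252] 14.11
[[10.3, 12.0], [14.1, 11.1], [-5.5, -4.3], [-4.2, -3.9], [-5.8, -7.1], [-7.2, -6.0]]
[ 0.5004  0.0378 -0.318   0.1239] 1.2
[[-0.5, -0.9], [0.9, 0.3], [-1.2, 1.2], [-0.5, -0.0], [1.1, -1.2], [0.1, 0.7]]
[0.5022 0.0379 3.013  0.1076] 42.76
[[15.6, 12.3], [8.0, 6.0], [-2.5, -1.9], [-11.1, -6.0], [-3.3, -5.9], [-16.0, -9.5], [16.4, 28.4], [-26.6, 25.4], [26.8, -41.9], [-5.2, 20.6], [6.4, -42.8], [-4.3, 22.3]]
```

```bash
python3 - <<'E'
from h import *
from scipy.optimize import least_squares
s5,d=shot('wrist')
s2={'eef_pos':np.array([.3896,.0542,.2665]),'tcp_rot':np.array([.143,2.775,-.014])}
Z2=lambda a,b:(265+a/6-.42,190+b/6-.42);Z5=lambda a,b:(380+a/6-.42,205+b/6-.42)
o2=[(-26,-12,0,s2,Z2(247,152)),(-26,12,0,s2,Z2(378,168)),(26,-12,0,s2,Z2(195,357)),(-22,0,35.5,s2,Z2(313,322)),(22,0,35.5,s2,Z2(248,515)),(-22,0,0,s2,Z2(308,172))]
o5=[(26,-12,0,s5,Z5(125,388)),(-26,-12,0,s5,Z5(392,172)),(22,0,0,s5,Z5(190,415)),(-22,0,0,s5,Z5(428,222)),(22,0,35.5,s5,Z5(258,562)),(-22,0,35.5,s5,Z5(545,345))]
for obs in (o5,o2,o5+o2):
  def res(p):
    x,y,a,ct=p;er=np.array([np.cos(a),np.sin(a),0]);et=np.array([-er[1],er[0],0])
    return np.concatenate([proj(s,d,np.array([x,y,ct+z/1000])+(er*X+et*Y)/1000)[0]-uv for X,Y,z,s,uv in obs])
  o=least_squares(res,[.5,.04,-.4,.12],x_scale=[.01,.01,.1,.01]);print(o.x.round(4),np.abs(o.fun).max().round(2)); print(o.fun.reshape(-1,2).round(1).tolist())
E
```

```text
[ 0.4997  0.0387 -0.3239  0.1228] 2.4
[[-1.0, 0.1], [1.6, -2.4], [0.4, 1.6], [0.6, 1.7], [0.6, -0.8], [-2.1, 0.0]]
[ 0.5004  0.0378 -0.318   0.1239] 1.2
[[-0.5, -0.9], [0.9, 0.3], [-1.2, 1.2], [-0.5, -0.0], [1.1, -1.2], [0.1, 0.7]]
[ 0.4993  0.0377 -0.3224  0.1247] 2.43
[[-1.2, 0.4], [1.7, -2.4], [0.3, 1.9], [0.7, 1.7], [0.6, -0.3], [-1.8, 0.2], [-0.6, -1.2], [0.8, 0.0], [-1.5, 1.0], [-0.5, -0.2], [0.8, -1.3], [0.1, 0.4]]
```

Call:
move_arm([
  [[0, 0, 0.06, 0, 0.1, 0, 1], [-0.01, 0.28, 0, 0, 0, 1, 1], [-0.01, 0.28, 0, 0, 0, 1, 1], [-0.01, 0.28, 0, 0, 0, 1, 1], [-0.01, 0.28, 0, 0, 0, 1, 1], [0, 0, 0, 0, 0, 0, 1]],
])

```text
clock: 9.7
eef_pos: [0.4863, -0.028, 0.227]
tcp_rot: [-0.179, 3.132, 0.009]
force: [-5.0, -0.3, 6.2]
width: 0.279
```

```bash
cat > t.py <<'E'
from h import *
post=np.array([.612,-.014]);S=np.array([.4995,.038]);a=-.32
s=telemetry.sense();Rm=R.from_rotvec(s['tcp_rot']).as_matrix();p=s['eef_pos']
v=p[:2]-post;ang=np.rad2deg(np.arctan2(v[1],v[0]))%360
er=np.array([np.cos(a),np.sin(a)]);et=np.array([-er[1],er[0]])
print('TCP',p.round(4),'r',np.linalg.norm(v).round(4),'ang',ang.round(2),'want jaw',(ang-90).round(2),'jaw',np.rad2deg(np.arctan2(Rm[1,1],Rm[0,1])).round(2),'tilt',Rm[:,2].round(4))
print('rel sander along,across mm',((p[:2]-S)@er*1000).round(1),((p[:2]-S)@et*1000).round(1),'hookz',(p[2]-.0909).round(4),'F',s['force'].round(2),'tq',s['wrist_torque'].round(3),'w',s['width'],'t',s['clock'])
E
python3 t.py
```

```text
TCP [ 0.4863 -0.028   0.227 ] r 0.1265 ang 186.37 want jaw 96.37 jaw 96.54 tilt [ 0.0046  0.006  -1.    ]
rel sander along,across mm 8.2 -66.8 hookz 0.1361 F [-4.96 -0.3   6.17] tq [-0.035  0.965  0.045] w 0.27928351822743375 t 9.7
```

Call:
move_arm([
  [[0.06, 0, 0.13, 0, 0, 0, 1], [0.01, 0.28, 0, 0, 0, 1, 1], [0, 0.28, 0, 0, 0, 1, 1], [0, 0, 0.05, 0, 0, 0, 1]],
])

```text
clock: 10.1
eef_pos: [0.486, -0.0038, 0.2227]
tcp_rot: [0.103, 3.126, 0.012]
force: [-5.3, 0.3, 5.2]
width: 0.279
```

```bash
python3 t.py; python3 - <<'E'
from h import *
s,d=shot('wrist','w6.png');shot('scene','s6.png')
a=cv2.imread('pics/s6.png')[170:270,270:370]
cv2.imwrite('pics/s6z.png',cv2.resize(a,(600,600),interpolation=cv2.INTER_CUBIC))
E
```

```text
TCP [ 0.486  -0.0038  0.2227] r 0.1264 ang 175.38 want jaw 85.38 jaw 86.22 tilt [ 0.014   0.0074 -0.9999]
rel sander along,across mm 0.4 -43.9 hookz 0.1318 F [-5.31  0.25  5.22] tq [-0.14   1.204 -0.075] w 0.278663522842102 t 10.1
```

View pics/w6.png

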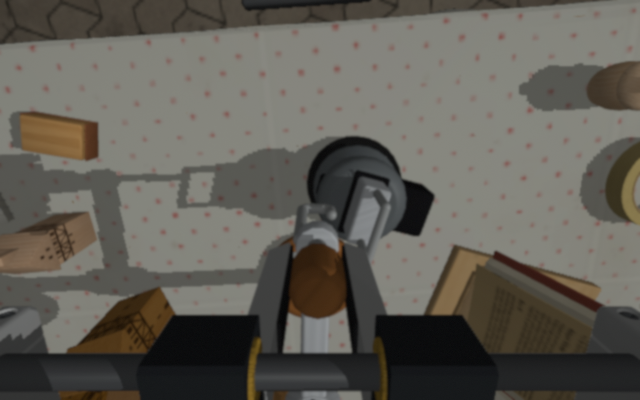

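View pics/s6z.png

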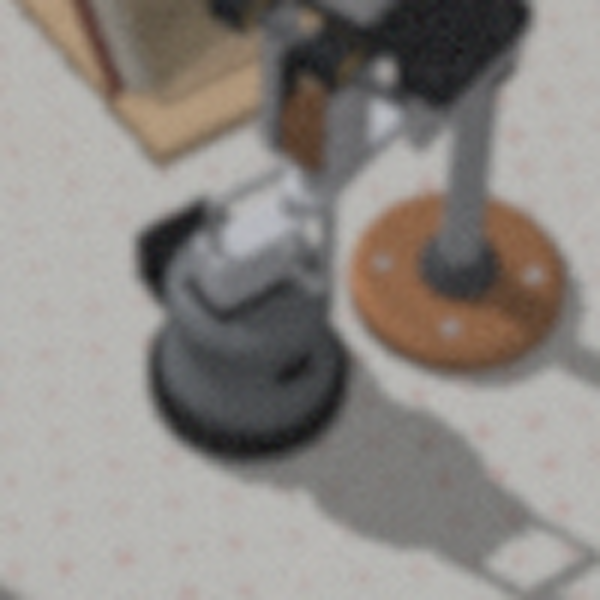

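Call:
move_arm([
  [[0.07, 0, -0.03, 0, 0.1, 0, 1], [0, 0.14, 0, 0, 0, 0.5, 1], [0, 0.14, 0, 0, 0, 0.5, 1], [0, 0, 0, 0, 0, 0, 1]],
])

```text
clock: 10.6
eef_pos: [0.4872, 0.007, 0.2264]
tcp_rot: [0.24, 3.121, 0.014]
force: [-4.7, 0.7, 5.8]
width: 0.276
```

```bash
python3 t.py
```

```text
TCP [0.4872 0.007  0.2264] r 0.1266 ang 170.45 want jaw 80.45 jaw 81.22 tilt [ 0.0116  0.0082 -0.9999]
rel sander along,across mm -1.9 -33.3 hookz 0.1355 F [-4.69  0.74  5.81] tq [0.051 0.858 0.042] w 0.2759515269684992 t 10.6
```

Call:
move_arm([
  [[0.03, 0.1, 0.08, 0, 0.1, 0.4, 1], [0, 0.05, 0.03, 0, 0, 0.2, 1]],
])

```text
clock: 10.8
eef_pos: [0.4883, 0.0134, 0.2232]
tcp_rot: [0.323, 3.12, 0.017]
force: [-1.6, 0.8, 6.1]
width: 0.282
```

```bash
python3 t.py
```

```text
TCP [0.4883 0.0134 0.2232] r 0.1267 ang 167.53 want jaw 77.53 jaw 78.16 tilt [ 0.0056  0.0104 -0.9999]
rel sander along,across mm -2.9 -26.9 hookz 0.1323 F [-1.65  0.8   6.12] tq [0.024 0.423 0.121] w 0.28193886782767746 t 10.8
```

Call:
move_arm([
  [[0, 0.08, 0.01, 0, 0, 0.35, 1], [0, 0.08, 0.01, 0, 0, 0.35, 1], [0, 0.08, 0.01, 0, 0, 0.35, 1]],
])

```text
clock: 11.1
eef_pos: [0.4911, 0.0235, 0.223]
tcp_rot: [0.468, 3.102, 0.019]
force: [-1.7, 3.3, 5.4]
width: 0.278
```

```bash
python3 t.py; python3 - <<'E'
from h import *
s,d=shot('wrist','w7.png');shot('scene','s7.png')
a=cv2.imread('pics/s7.png')[170:270,270:370]
b=cv2.imread('pics/w7.png')[140:290,250:400]
cv2.imwrite('pics/s7z.png',np.hstack([cv2.resize(i,(400,400),interpolation=cv2.INTER_CUBIC) for i in (a,b)]))
E
```

```text
TCP [0.4911 0.0235 0.223 ] r 0.1266 ang 162.77 want jaw 72.77 jaw 72.83 tilt [ 0.0061  0.0116 -0.9999]
rel sander along,across mm -3.5 -16.4 hookz 0.1321 F [-1.73  3.26  5.36] tq [0.477 0.192 0.299] w 0.27779188170408 t 11.1
```

View pics/s7z.png

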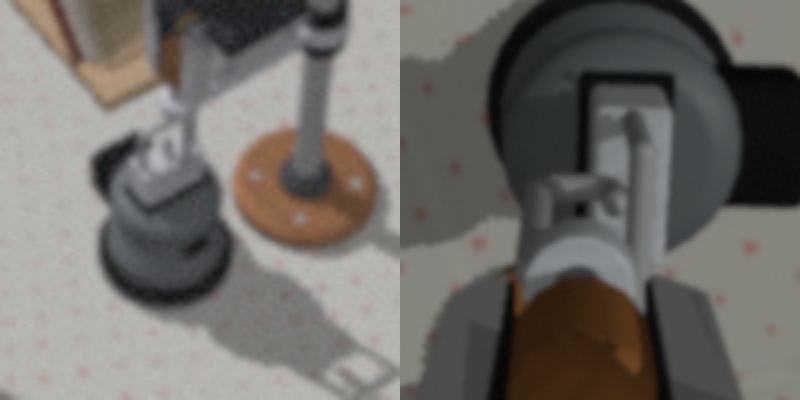

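Call:
move_arm([
  [[0, 0, 0.02, 0, 0, 0, 1]],
])

```text
clock: 11.3
eef_pos: [0.4913, 0.0242, 0.2225]
tcp_rot: [0.466, 3.102, 0.02]
force: [-3.0, 2.4, 5.8]
width: 0.275
```

```bash
python3 t.py; python3 - <<'E'
from h import *
s,d=shot('wrist','w8.png');shot('scene','s8.png')
a=cv2.imread('pics/s8.png')[240:280,325:385]
b=cv2.imread('pics/w8.png')[0:290,100:400]
cv2.imwrite('pics/s8z.png',np.hstack([cv2.resize(i,(400,400*i.shape[0]//i.shape[1]),interpolation=cv2.INTER_CUBIC)[:266] for i in (a,b)]))
E
```

```text
TCP [0.4913 0.0242 0.2225] r 0.1266 ang 162.44 want jaw 72.44 jaw 72.91 tilt [ 0.0064  0.0118 -0.9999]
rel sander along,across mm -3.4 -15.7 hookz 0.1316 F [-3.    2.39  5.77] tq [0.252 0.394 0.145] w 0.275412808198019 t 11.3
```

View pics/s8z.png

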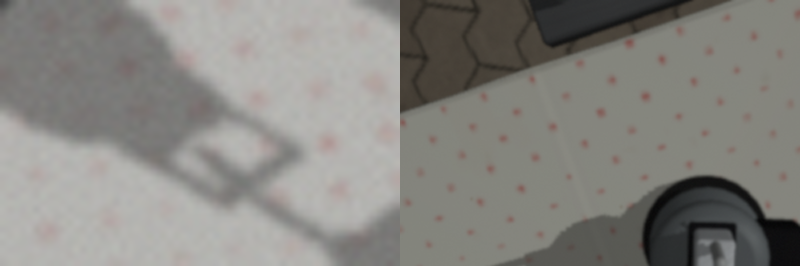

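Call:
move_arm([
  [[0.03, 0.09, 0.02, 0, 0, 0.35, 1], [0.01, 0.09, 0.02, 0, 0, 0.35, 1]],
])

```text
clock: 11.6
eef_pos: [0.4936, 0.0314, 0.2221]
tcp_rot: [0.561, 3.083, 0.022]
force: [2.5, 1.8, 5.1]
width: 0.276
```

```bash
python3 t.py; python3 - <<'E'
from h import *
s,d=shot('wrist','w9.png');shot('scene','s9.png')
a=cv2.imread('pics/s9.png')[170:270,270:370]
b=cv2.imread('pics/w9.png')[140:290,250:400]
cv2.imwrite('pics/s9z.png',np.hstack([cv2.resize(i,(400,400),interpolation=cv2.INTER_CUBIC) for i in (a,b)]))
E
```

```text
TCP [0.4936 0.0314 0.2221] r 0.1268 ang 159.0 want jaw 69.0 jaw 69.38 tilt [ 0.01    0.0122 -0.9999]
rel sander along,across mm -3.5 -8.1 hookz 0.1312 F [2.47 1.79 5.13] tq [ 0.017 -0.477  0.219] w 0.27561431413356785 t 11.6
```

View pics/s9z.png

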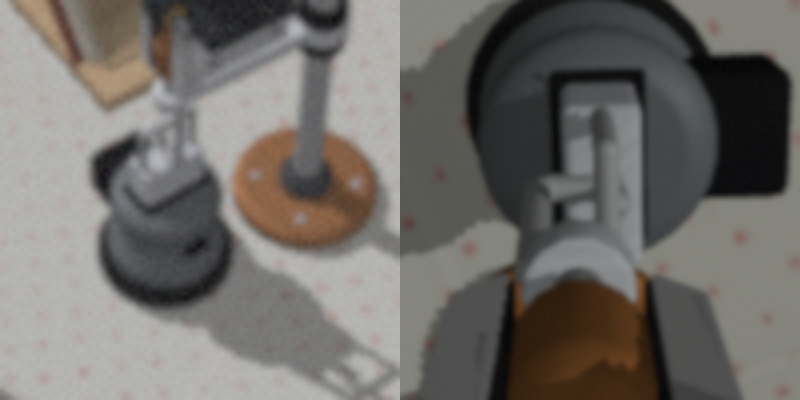

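Call:
move_arm([
  [[0, 0.09, 0, 0, 0, 0.35, 1], [0, 0.08, 0, 0, 0, 0.35, 1], [0, 0, 0, 0, 0, 0, 1]],
])

```text
clock: 12.0
eef_pos: [0.4971, 0.0391, 0.2233]
tcp_rot: [0.654, 3.064, 0.024]
force: [-2.4, 1.8, 6.0]
width: 0.278
```

```bash
python3 t.py; python3 - <<'E'
from h import *
s,d=shot('wrist','w10.png');shot('scene','s10.png')
a=cv2.imread('pics/s10.png')[170:270,270:370]
b=cv2.imread('pics/w10.png')[140:290,250:400]
cv2.imwrite('pics/s10z.png',np.hstack([cv2.resize(i,(400,400),interpolation=cv2.INTER_CUBIC) for i in (a,b)]))
E
```

```text
TCP [0.4971 0.0391 0.2233] r 0.1265 ang 155.2 want jaw 65.2 jaw 65.9 tilt [ 0.0115  0.0131 -0.9998]
rel sander along,across mm -2.6 0.3 hookz 0.1324 F [-2.44  1.84  5.97] tq [0.283 0.423 0.212] w 0.2783363698824425 t 12.0
```

View pics/s10z.png

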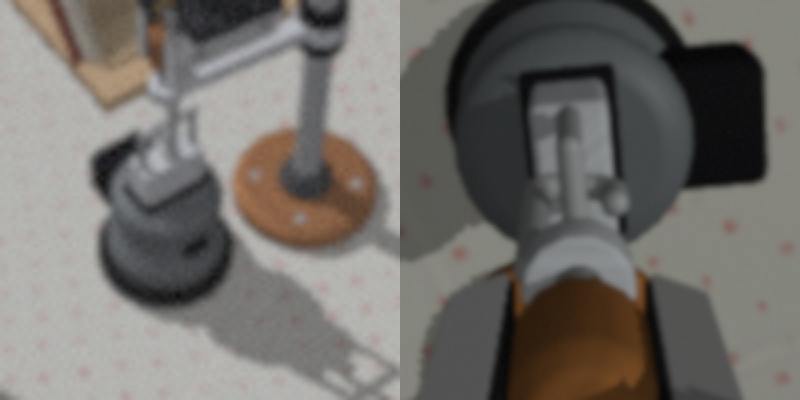

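Call:
move_arm([
  [[0, 0, -0.1, 0, 0, 0, 1], [0, 0, -0.1, 0, 0, 0, 1], [0, 0, -0.08, 0, 0, 0, 1]],
])

```text
clock: 12.4
eef_pos: [0.4971, 0.039, 0.2358]
tcp_rot: [0.651, 3.065, 0.024]
force: [-1.8, 1.8, 5.2]
width: 0.28
```

```bash
python3 t.py; python3 - <<'E'
from h import *
s,d=shot('wrist','w11.png')
b=cv2.imread('pics/w11.png')[140:290,250:400]
cv2.imwrite('pics/w11z.png',cv2.resize(b,(400,400),interpolation=cv2.INTER_CUBIC))
E
```

```text
TCP [0.4971 0.039  0.2358] r 0.1265 ang 155.24 want jaw 65.24 jaw 66.02 tilt [ 0.0114  0.0134 -0.9998]
rel sander along,across mm -2.6 0.2 hookz 0.1449 F [-1.78  1.81  5.24] tq [0.122 0.432 0.173] w 0.27968595825609693 t 12.4
```

View pics/w11z.png

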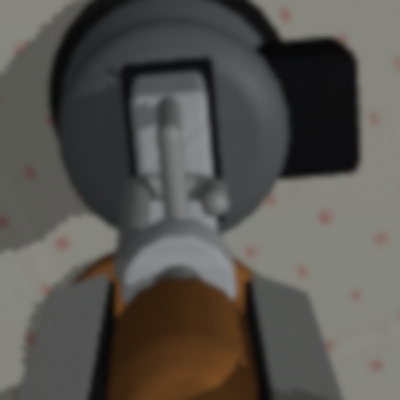

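Still clear and centred. Now up in ~1–2 mm steps.

Call:
move_arm([
  [[0, 0, -0.05, 0, 0, 0, 1], [0, 0, -0.05, 0, 0, 0, 1]],
])

```text
clock: 12.65
eef_pos: [0.4971, 0.0391, 0.2412]
tcp_rot: [0.65, 3.065, 0.026]
force: [-3.0, 1.2, 4.7]
width: 0.28
```

Call:
move_arm([
  [[0, 0, -0.03, 0, 0, 0, 1]],
])

```text
clock: 12.75
eef_pos: [0.4972, 0.0391, 0.2429]
tcp_rot: [0.65, 3.065, 0.026]
force: [-2.0, 1.8, 6.2]
width: 0.279
```

Call:
move_arm([
  [[0, 0, -0.02, 0, 0, 0, 1]],
])

```text
clock: 12.85
eef_pos: [0.4972, 0.0391, 0.2442]
tcp_rot: [0.649, 3.065, 0.026]
force: [-2.2, 1.8, 4.5]
width: 0.282
```

Call:
move_arm([
  [[0, 0, -0.02, 0, 0, 0, 1]],
])

```text
clock: 12.95
eef_pos: [0.4972, 0.0391, 0.2454]
tcp_rot: [0.649, 3.065, 0.027]
force: [-1.7, 1.7, 5.0]
width: 0.277
```

Call:
move_arm([
  [[0, 0, -0.02, 0, 0, 0, 1]],
])

```text
clock: 13.05
eef_pos: [0.4971, 0.0391, 0.2464]
tcp_rot: [0.649, 3.065, 0.027]
force: [-1.2, 1.5, -2.6]
width: 0.279
```

Call:
move_arm([
  [[0, 0, 0.01, 0, 0, 0, 1]],
])

```text
clock: 13.15
eef_pos: [0.4972, 0.0391, 0.2461]
tcp_rot: [0.649, 3.065, 0.027]
force: [-2.1, 2.0, 3.9]
width: 0.275
```

```bash
python3 t.py; python3 - <<'E'
from h import *
s,d=shot('wrist','w12.png');shot('scene','s12.png')
a=cv2.imread('pics/s12.png')[170:270,270:370]
b=cv2.imread('pics/w12.png')[140:290,250:400]
cv2.imwrite('pics/s12z.png',np.hstack([cv2.resize(i,(400,400),interpolation=cv2.INTER_CUBIC) for i in (a,b)]))
E
python3 t.py
```

```text
TCP [0.4972 0.0391 0.2461] r 0.1265 ang 155.19 want jaw 65.19 jaw 66.09 tilt [ 0.0118  0.0151 -0.9998]
rel sander along,across mm -2.6 0.3 hookz 0.1552 F [-2.14  1.98  3.88] tq [-0.017  0.413  0.062] w 0.2752459604241777 t 13.15
TCP [0.4972 0.0391 0.246 ] r 0.1265 ang 155.18 want jaw 65.18 jaw 66.09 tilt [ 0.0117  0.0151 -0.9998]
rel sander along,across mm -2.6 0.3 hookz 0.1551 F [-1.7   1.8   4.86] tq [0.022 0.446 0.048] w 0.2821641674265615 t 13.25
```

View pics/s12z.png

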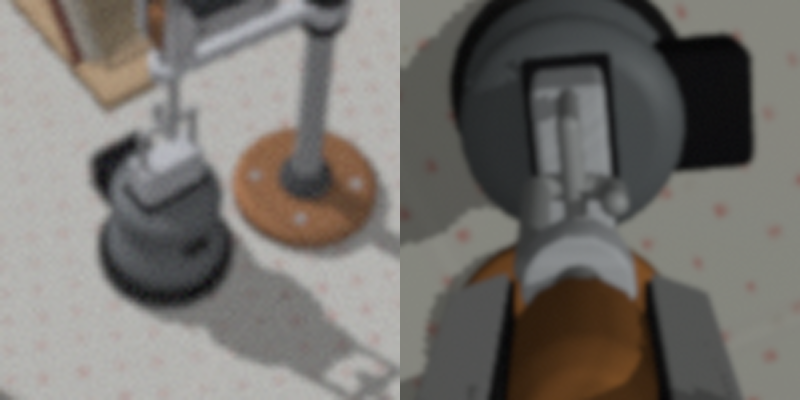

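Call:
move_arm([
  [[0, -0.03, 0, 0, 0, 0, 1]],
])

```text
clock: 13.35
eef_pos: [0.4967, 0.0381, 0.246]
tcp_rot: [0.649, 3.065, 0.027]
force: [-0.6, 2.6, 3.7]
width: 0.279
```

Call:
move_arm([
  [[0, 0, -0.01, 0, 0, 0, 1]],
])

```text
clock: 13.45
eef_pos: [0.4966, 0.0381, 0.2463]
tcp_rot: [0.649, 3.065, 0.027]
force: [-0.2, 2.2, -0.2]
width: 0.275
```

Call:
move_arm([
  [[0, 0, 0, 0, 0, 0, 0.3], [0, 0, 0, 0, 0, 0, 0], [0, 0, 0, 0, 0, 0, -0.5], [0, 0, 0, 0, 0, 0, -1], [0, 0, 0, 0, 0, 0, -1], [0, 0, 0, 0, 0, 0, -1], [0, 0, 0, 0, 0, 0, -1], [0, 0, 0, 0, 0, 0, -1]],
])

```text
clock: 14.25
eef_pos: [0.4965, 0.0373, 0.2459]
tcp_rot: [0.651, 3.065, 0.026]
force: [-0.7, -0.2, 0.4]
width: 0.911
```

```bash
python3 t.py; python3 - <<'E'
from h import *
s,d=shot('wrist','w13.png');shot('scene','s13.png')
a=cv2.imread('pics/s13.png')[170:270,270:370]
b=cv2.imread('pics/w13.png')[130:330,200:400]
cv2.imwrite('pics/s13z.png',np.hstack([cv2.resize(i,(400,400),interpolation=cv2.INTER_CUBIC) for i in (a,b)]))
E
```

```text
TCP [0.4965 0.0373 0.2459] r 0.1264 ang 156.05 want jaw 66.05 jaw 66.03 tilt [ 0.0116  0.0143 -0.9998]
rel sander along,across mm -2.6 -1.6 hookz 0.155 F [-0.71 -0.23  0.38] tq [-0.03   0.035  0.005] w 0.9108250309301315 t 14.25
```

View pics/s13z.png

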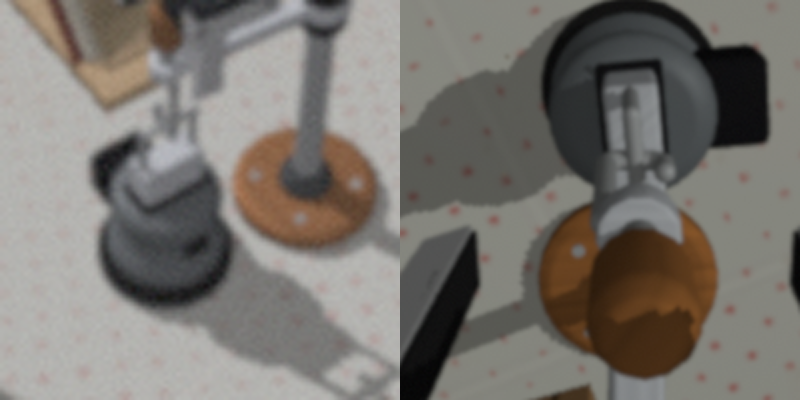

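Call:
move_arm([
  [[0, 0, -0.3, 0, 0, 0, -1], [0, 0, -0.6, 0, 0, 0, -1], [0, 0, -0.8, 0, 0, 0, -1], [0, 0, -0.8, 0, 0, 0, -1], [0, 0, -0.8, 0, 0, 0, -1], [0, 0, -0.8, 0, 0, 0, -1], [0, 0, 0, 0, 0, 0, -1], [0, 0, 0, 0, 0, 0, -1]],
])

```text
clock: 15.15
eef_pos: [0.4941, 0.0321, 0.4212]
tcp_rot: [0.658, 3.062, 0.025]
force: [-0.4, -0.5, -0.2]
width: 1.001
```

```bash
python3 t.py; python3 - <<'E'
from h import *
s,d=shot('wrist','w14.png');shot('scene','s14.png');sp=s
print('link pred',proj(s,d,[[.4995,.038,.16]]))
a=cv2.imread('pics/s14.png')[170:270,270:370]
b=cv2.imread('pics/w14.png')[100:300,220:420]
cv2.imwrite('pics/s14z.png',np.hstack([cv2.resize(i,(400,400),interpolation=cv2.INTER_CUBIC) for i in (a,b)]))
E
```

```text
TCP [0.4941 0.0321 0.4212] r 0.1266 ang 158.63 want jaw 68.63 jaw 65.74 tilt [ 0.0132  0.0138 -0.9998]
rel sander along,across mm -3.2 -7.3 hookz 0.3303 F [-0.39 -0.54 -0.2 ] tq [-0.052  0.039  0.04 ] w 1.0006688512869537 t 15.15
link pred [[319.69894381 168.20689595]]
```

View pics/s14z.png

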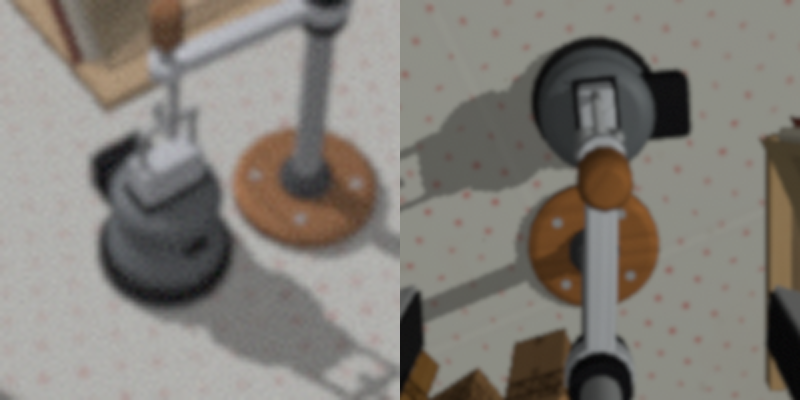

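```bash
python3 -c "
from workcell import close_job
print(close_job())"
```

```text
the job is handed in; nothing more can be done
None
```

The hook is through the link and bearing on the underside of its top bar, the gripper has let go, and the job is handed in. It took about 15 s of the 61 s allowed.

**What I did:** I found the post, knob and sander in the camera images, and put the column top at about 124 mm. I then gripped the knob and pulled the hook down about 72 mm. I swung it through the link with the tip leading and eased it up in roughly 1 mm steps until the vertical wrist force went from about +5 N to about 0 N. Then I let go and raised the gripper clear.

**Last checks:**
- **Hook:** pictures after letting go show it still in the link, with the bar in the throat. I estimate the draw at about 50 mm, so the spring should be pulling up with about 5 N. Draw and pull are worked out from the wrist pose and the given spring rate, not measured directly.
- **Sander:** it stands upright where it was, as far as the pictures show.
- **Gripper:** it is clear above the knob, with wrist forces near zero.

**What disagreed or was off:**
- **Column height:** a first rough two-view estimate gave about 112 mm. Two closer views both gave about 124 mm, and I used that. The hook touched the bar about 3 mm higher than this predicted.
- **First contact:** for one 0.1 s step at first contact the pull on the link reached about 8 N, near the sander's weight. I backed off at once and saw no lift.
- **Bystanders:** I saw no sign that the other objects moved, but I did not measure them again at the end.

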